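# Tip the long battery pack out of its charging dock

## Robot

A 6-joint arm with a two-finger parallel gripper is mounted at the origin on the work surface. World frame = base frame: x ahead of the robot, y to its left, z up, the work surface at z = 0. Lengths are in m, angles in rad, forces in N, time in s.
With the tool pointing down it reaches from about 0.35 to 0.975 m from the base axis. Payload 4.9 kg.
Tool frame: the origin (TCP) lies at the very end of the fingers, on their centre line; the grasp point (between the pads) lies 19 mm behind it; z points along the fingers, y is the line along which they close (so a half turn about z gives the same grasp; the last joint's range is limited). The gripper opens to 85 mm and grips with 20 to 120 N. Pads are 22 mm wide; open, the fingers measure 114 mm over their backs; the gripper's body (76 mm by 85 mm) begins 54 mm behind the grasp point. The pads swing forward as they close: fully open they stand 13 mm farther back than shut.
Start: joints at [-1.409, 0.053, 1.613, -0, 1.476, -0.119], TCP at [0.173, -0.601, 0.201] pointing down, gripper open.
Joint ranges: [-3.01, 3.01], [-1.01, 2.22], [0.06, 2.58], [-1.02, 4.17], [0.09, 2.62], [-3.14, 3.14]. Speed limits (rad/s): [2.57, 2.57, 3.14, 3.14, 3.14, 3.14].

## Interface

Orientations are given as a unit quaternion [w, x, y, z].
In Python, from plant import state, optics, ticket, nets gives the robot as it stands. The module is installed in compiled form; this text tells all that it offers.
- The arm moves only by the shell command python3 -m inch 'ROWS' [OPENING]. ROWS is JSON, a list of rows, each an object of numbers: "dx", "dy", "dz": the shift along the tool's x, y, z as a fraction of full scale; "rx", "ry", "rz": the turn, a rotation vector about the tool's x, y, z as a fraction of full scale. In form: [{"dx": .., "dy": .., "dz": .., "rx": .., "ry": .., "rz": ..}, ...]. A call has 1 to 5 rows; each row is the pose to reach, as a shift and turn from the pose commanded when the call began, along the tool's axes at that moment; what a row does not reach only later rows make up. Full scale, the value 1, is 0.8 m for a shift and 1.5 rad for a turn. A row lasts 1/10 s, in which the tool goes at most 50 mm and 8.59 degrees, less where a joint would pass 70% of its speed; a pose out of reach is approached as far as the arm can. A call with a number of a shift or a turn outside -1 to 1 is refused whole. A call with a gripper value outside its range is refused whole. OPENING is the opening, from -1 (shut) to 1 (fully open), set as the call begins (- or left out, the last holds). The fingers move at their own pace and stop on an object; the grip force is fixed at half the most. Time passes only in rows, so rows that repeat a pose let the fingers close. It gives the time, the measured TCP pose, the force, the opening and the grip force at its end, in the units of the state.
- state(): the state, without advancing time (a new reading comes with each control period).
- optics.grab_frame(name): name is "side" or "top"; returns the picture (384x512x3 uint8, red, green, blue); there is no depth.
- optics.camera_info(name): a dict with "fx", "fy", "cx", "cy" (pixels), "k1" (the pictures are not rectified: a ray, as slopes to the right and down, at radius r is drawn at 1 + k1 r^2 times it, then the intrinsics apply), "R" (3x3) and "t" (3): a world point X has camera coordinates R X + t. Camera axes: x right, y down, z forward; pixel columns grow to the right and rows downward; lengths in m; the calibration is good to about 2 mm. A picture is of the moment at which its call begins. camera_info takes no time and is no camera call.
- ticket.job_done(): hands the job in; it is judged then, once.
Trained networks look in the newest picture that a camera, given by its name, has taken for a name from the list of things; names that differ only in an ending like _2 or _b are one class to them, and where a whole thing is asked for, a point or a joint stands for the part that bears it (a point fixed in the world has none). Each returns a list of dicts, best first, with "confidence" (0 to 1); they miss things now and then, are a little off and sometimes report something else, mostly with a low value. They report only what shows in the picture. A call takes as long as a camera call. They do not tell look-alikes from the thing itself.
- nets.boxes_of(camera, name): "bbox" ([centre column, centre row, width, height] in pixels, round what is visible of it).
- nets.outline_of(camera, name): "pixels" (384x512 bool, what is visible of it) and "bbox" ([centre column, centre row, width, height] in pixels, round what is visible of it).
The state is a dict: "time": time; "joint_pos": joint angles; "joint_vel": joint speeds; "joint_efforts": joint torques, N m; "tool_pos": TCP position; "tool_rot": TCP orientation; "contact_force": force on the tool from outside, world axes, zero at the start; "ft_torque": the same for the moment, N m; "gripper_width": opening from 0.0 (shut) to 1.0 (fully open); "grasp_force": force on a finger pad.
Only numpy, scipy, OpenCV 4.12 (cv2) and the standard library are available. Lean on these libraries where they do the work, as an engineer would, in place of code of your own. Each camera call takes 0.05 s, during which the arm holds its last target. There are 200 camera calls.

## Task

Two scanner battery packs sit flush in their charging docks on the bench. Take the long one: press down its ridged end, at the open side of the dock, until its other end tips up out of the dock and stays up, then grasp that raised end, lift the pack out and lay it flat in the open brown tray, without dropping it. Leave the short pack seated in its dock.

Things in the scene. Friction and masses are not known exactly. Their poses are not given: they have to be found in the camera images.
- long_pack: The pack to take: black flat block 90 (its x) x 50 (y) x 16 mm (z), 110 to 220 g, pale blank label and, at its +x end, four thin ridges on top. Origin: centre of its underside, 34 mm above the table; z up. Top flush with the dock, 2 mm gaps. Pressed 5 to 20 mm from its +x end (2 to 4 N), it tips 0.45 rad on a see-saw bed to a stop and stays; its -x end then stands 20 mm above the dock.
- long_dock: Fixed grey dock of the long pack, 118 (x) x 90 (y) x 50 mm high, x as the pack's. Origin: on the table, under the middle of the level pack. Pocket 54 mm wide between 18 mm side walls, -x end walled, +x end open, so fingers can follow the sinking end 20 mm down. Grip the raised end across its 50 mm width, 12 mm in from its -x end, fingertips just above the dock's top; it lifts straight out.
- short_pack: The pack to leave alone: same make, 58 (x) x 50 (y) x 16 mm, flush in its own shorter dock (86 x 90 x 50 mm) of the same kind, ridges and open dock side at its +x end. Origin: centre of its underside, 34 mm above the table.
- tray: Empty open brown tray, fixed, 160 (x) x 140 (y) x 30 mm high outside, walls and floor 4 mm thick. Origin: centre of its underside, on the table; z up.
Mind the look-alikes: they are no part of the job. What is shaped like the long_pack but yellow is not meant.

How it is judged:
By the outcome, as a careful person would: the job done as asked, in the order asked, and still so for the second after the job is handed in, with the robot touching nothing.
It also fails if it takes over 58 s, if anything falls off the work surface, if the arm or the gripper's body presses on something with over 40 N, if the wrist force passes 120 N, or if a joint passes its speed limit or range.

## Working session

There is one attempt and no reset: what is moved stays moved. The work goes in short steps, Python scripts to look and compute and a shell command to move; the robot and the scene stay as the last step left them, time stands still between calls to the robot, and variables do not carry over. Pictures are saved under pics/ and viewed, at most 10 in all, crops included, and the job is handed in when it is done.

```bash
mkdir -p pics
python3 - <<'E'
from plant import state, optics, nets
import cv2,numpy as np
for c in("top","side"):
    im=optics.grab_frame(c); cv2.imwrite(f"pics/{c}0.png",im[:,:,::-1])
    i=optics.camera_info(c); print(c,{k:np.round(v,4).tolist() for k,v in i.items()})
    for n in("long_pack","long_dock","short_pack","tray"):
        print(n,[(np.round(d["bbox"]).tolist(),round(d["confidence"],2)) for d in nets.boxes_of(c,n)])
s=state();print(s["time"],s["tool_pos"],s["tool_rot"],s["gripper_width"])
E
```

```text
top {'fx': 370.6706, 'fy': 370.6706, 'cx': 252.733, 'cy': 189.5091, 'k1': -0.1027, 'R': [[-0.0245, -0.9996, -0.011], [-0.9942, 0.0255, -0.1047], [0.1049, 0.0084, -0.9944]], 't': [-0.0233, 0.6098, 0.9926]}
long_pack [([364.0, 161.0, 34.0, 26.0], 0.83), ([329.0, 202.0, 18.0, 34.0], 0.82), ([375.0, 221.0, 35.0, 19.0], 0.65)]
long_dock [([329.0, 205.0, 37.0, 46.0], 0.79)]
short_pack [([331.0, 205.0, 38.0, 47.0], 0.65), ([154.0, 217.0, 19.0, 22.0], 0.58)]
tray [([246.0, 195.0, 57.0, 63.0], 0.7)]
side {'fx': 355.2549, 'fy': 355.2549, 'cx': 259.0485, 'cy': 187.9575, 'k1': -0.0027, 'R': [[0.8987, -0.4381, 0.0191], [-0.2095, -0.467, -0.8591], [0.3853, 0.7681, -0.5115]], 't': [-0.5617, 0.1393, 0.6455]}
long_pack [([385.0, 280.0, 59.0, 45.0], 0.79), ([310.0, 320.0, 50.0, 62.0], 0.68)]
long_dock [([288.0, 254.0, 80.0, 64.0], 0.63), ([292.0, 242.0, 51.0, 22.0], 0.6), ([196.0, 144.0, 22.0, 9.0], 0.49)]
short_pack []
tray [([253.0, 192.0, 88.0, 50.0], 0.97)]
0.5 [ 0.17319027 -0.60048957  0.20107924] [-2.39391040e-05  9.90159311e-01  1.39944768e-01 -3.99532537e-06] 0.9995901096406725
```

View pics/top0.png

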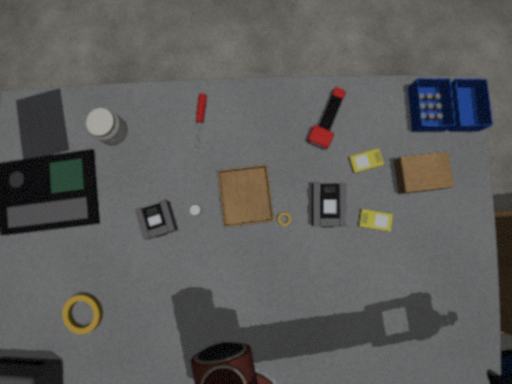

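View pics/side0.png

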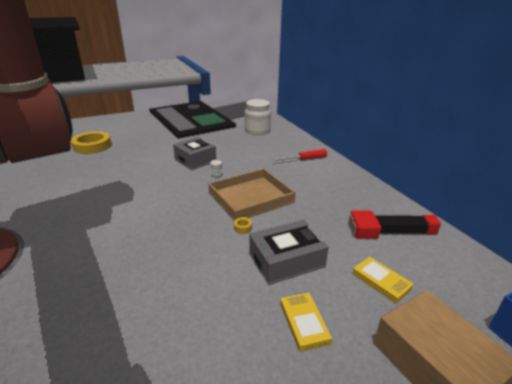

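Candidates in the top view:
- Black pack in the larger dock at (329,203).
- Yellow look-alikes at (366,160) and (376,220).
- Short pack at (155,218).

By the description I choose (329,203). The tray is at (246,195). Next I check the choice in one close crop.

```bash
cat > h.py <<'E'
import numpy as np,cv2
from plant import optics
def ray(c,px):
    i=optics.camera_info(c);K=np.array([[i["fx"],0,i["cx"]],[0,i["fy"],i["cy"]],[0,0,1]])
    p=cv2.undistortPoints(np.array(px,float).reshape(-1,1,2),K,np.array([i["k1"],0,0,0,0.]))[:,0]
    R=np.array(i["R"]);t=np.array(i["t"]);return -R.T@t,np.c_[p,np.ones(len(p))]@R
def at(c,px,z):
    o,d=ray(c,px);return o+d*((z-o[2])/d[:,2])[:,None]
def proj(c,X):
    i=optics.camera_info(c);K=np.array([[i["fx"],0,i["cx"]],[0,i["fy"],i["cy"]],[0,0,1]])
    return cv2.projectPoints(np.array(X,float).reshape(-1,1,3),cv2.Rodrigues(np.array(i["R"]))[0],np.array(i["t"]),K,np.array([i["k1"],0,0,0,0.]))[0][:,0]
E
python3 - <<'E'
import cv2,numpy as np
a=cv2.imread("pics/top0.png")[170:240,295:365];b=cv2.imread("pics/side0.png")[215:285,240:335]
f=lambda x,s:cv2.convertScaleAbs(cv2.resize(x,None,fx=s,fy=s,interpolation=cv2.INTER_CUBIC),alpha=1.8,beta=0)
a=f(a,6);b=f(b,6)
b=b[:, :380+190]
im=np.hstack([a,b]);im=cv2.resize(im,None,fx=.8,fy=.8);cv2.imwrite("pics/crop.png",im);print(im.shape)
E
```

```text
(336, 792, 3)
```

View pics/crop.png

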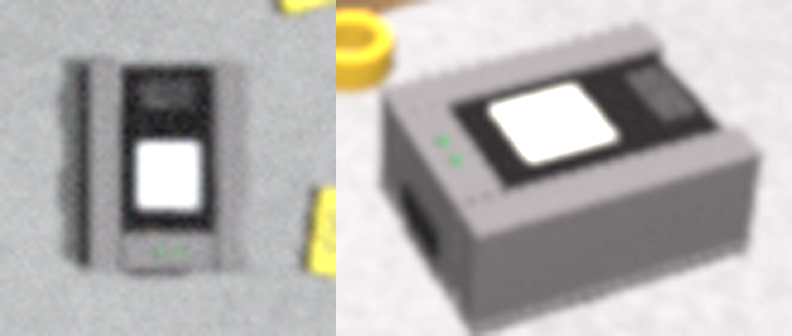

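The crop shows a black pack with a pale label in the grey dock. The ridges and open side are at the top (far, world +x), and the closed wall with green LEDs is at the bottom. This is the long pack. I'll measure it now.

Run:
```python
import numpy as np
from h import *
T=lambda p:(np.array(p)/4.8+[295,170]-0.4)
S=lambda p:((np.array(p)-[336,0])/4.8+[240,215]-0.4)
d=at("top",T([(90,58),(243,65),(243,268),(90,268)]),.05);print(d.round(4).tolist(),d.mean(0))
p=at("top",T([(122,65),(215,67),(215,230),(122,230)]),.05);print(p.round(4).tolist(),p.mean(0))
s=at("side",S([(384,97),(470,235),(760,155),(655,30)]),.05);print(s.round(4).tolist(),s.mean(0))
sp=at("side",S([(455,105),(510,190),(718,128),(660,55)]),.05);print(sp.round(4).tolist(),sp.mean(0))
for q in(d,p):
  v=(q[0]+q[1]-q[2]-q[3])/2;print("top L,yaw",np.hypot(v[0],v[1]),np.degrees(np.arctan2(v[1],v[0])))
for q in(s,sp):
  v=(q[2]+q[3]-q[0]-q[1])/2;print("side",np.hypot(v[0],v[1]),np.degrees(np.arctan2(v[1],v[0])))
t=at("top",[(219,169),(267,166),(272,220),(223,226)],.03);print(t.round(3).tolist(),t.mean(0))
t=at("side",[(209,190),(257,173),(294,193),(241,214)],.03);print(t.round(3).tolist(),t.mean(0))
```

```text
[[0.6243, -0.2043, 0.05], [0.6181, -0.2916, 0.05], [0.5032, -0.286, 0.05], [0.5057, -0.1996, 0.05]] [ 0.56281257 -0.2453886   0.05      ]
[[0.6198, -0.2224, 0.05], [0.6173, -0.2755, 0.05], [0.525, -0.2711, 0.05], [0.5265, -0.2184, 0.05]] [ 0.57215431 -0.24685817  0.05      ]
[[0.5044, -0.2053, 0.05], [0.4995, -0.2874, 0.05], [0.6166, -0.2945, 0.05], [0.6235, -0.2117, 0.05]] [ 0.5609886  -0.24973267  0.05      ]
[[0.5271, -0.2211, 0.05], [0.5232, -0.2727, 0.05], [0.6113, -0.2749, 0.05], [0.6161, -0.2269, 0.05]] [ 0.56941256 -0.24892003  0.05      ]
top L,yaw 0.11685956751738688 -2.5462138342014358
top L,yaw 0.09295453129753486 -2.579057642892176
side 0.11825585985805478 -3.260056824429704
side 0.08865578665216367 -2.5888968602173423
[[0.669, 0.054, 0.03], [0.674, -0.08, 0.03], [0.524, -0.089, 0.03], [0.511, 0.046, 0.03]] [ 0.59436119 -0.01745825  0.03      ]
[[0.499, 0.009, 0.03], [0.637, 0.039, 0.03], [0.674, -0.084, 0.03], [0.528, -0.111, 0.03]] [ 0.58445171 -0.03683343  0.03      ]
```

```bash
cat > go.py <<'E'
import sys,numpy as np
from plant import state
from scipy.spatial.transform import Rotation as Ro
def go(x,y,z,yaw=None):
    s=state();q=np.array(s["tool_rot"]);R=Ro.from_quat(q[[1,2,3,0]])
    d=R.inv().apply(np.array([x,y,z])-s["tool_pos"])/.8
    r=[0,0,0]
    if yaw is not None:
        c,n=np.cos(yaw),np.sin(yaw);W=Ro.from_matrix(np.array([[c,n,0],[n,-c,0],[0,0,-1]]))
        r=(R.inv()*W).as_rotvec()/1.5
    print("t",round(s["time"],2),"d",d.round(4),"r",np.round(r,4),"pos",np.round(s["tool_pos"],4),"F",np.round(s["contact_force"],1),"w",round(s["gripper_width"],3),"g",round(s["grasp_force"],1))
if __name__=="__main__": go(*map(float,sys.argv[1:]))
E
python3 -m inch '[{"dx":0.65,"dy":-0.27,"dz":0.1,"rz":0.22},{"dx":0.65,"dy":-0.27,"dz":0.1,"rz":0.22},{"dx":0.65,"dy":-0.27,"dz":0.1,"rz":0.22},{"dx":0.65,"dy":-0.27,"dz":0.1,"rz":0.22},{"dx":0.65,"dy":-0.27,"dz":0.1,"rz":0.22}]' -1
python3 go.py .611 -.25 .1 -.048
```

```text
t 0.5 d [ 0.6472 -0.2693  0.1264] r [-0.      0.      0.2192] pos [ 0.1732 -0.6005  0.2011] F [0.  0.2 0.2] w 1.0 g 0.0validation failed for argument at $[0]...
```

```bash
python3 -m inch '[{"dx":0.65,"dy":-0.27,"dz":0.1,"rx":0,"ry":0,"rz":0.22},{"dx":0.65,"dy":-0.27,"dz":0.1,"rx":0,"ry":0,"rz":0.22},{"dx":0.65,"dy":-0.27,"dz":0.1,"rx":0,"ry":0,"rz":0.22},{"dx":0.65,"dy":-0.27,"dz":0.1,"rx":0,"ry":0,"rz":0.22},{"dx":0.65,"dy":-0.27,"dz":0.1,"rx":0,"ry":0,"rz":0.22}]' -1
python3 go.py .611 -.25 .1 -.048
```

```text
time: 1.0
tool_pos: [0.3664, -0.4458, 0.1662]
tool_rot: [0.0, 1.0, -0.025, 0.0]
contact_force: [0.1, -0.5, -0.8]
gripper_width: 0.147
grasp_force: 0.0
t 1.0 d [ 0.2932 -0.2597  0.0828] r [ 0.0004 -0.0003 -0.0011] pos [ 0.3664 -0.4458  0.1662] F [ 0.1 -0.5 -0.8] w 0.147 g 0.0
```

```bash
python3 -m inch '[{"dx":0.293,"dy":-0.26,"dz":0.05,"rx":0,"ry":0,"rz":0},{"dx":0.293,"dy":-0.26,"dz":0.05,"rx":0,"ry":0,"rz":0},{"dx":0.293,"dy":-0.26,"dz":0.05,"rx":0,"ry":0,"rz":0},{"dx":0.293,"dy":-0.26,"dz":0.05,"rx":0,"ry":0,"rz":0},{"dx":0.293,"dy":-0.26,"dz":0.05,"rx":0,"ry":0,"rz":0}]'
python3 go.py .611 -.25 .08 -.048
```

```text
time: 1.5
tool_pos: [0.56, -0.2904, 0.1346]
tool_rot: [0.0, 1.0, -0.025, 0.0]
contact_force: [0.5, -1.0, -0.8]
gripper_width: -0.002
grasp_force: 0.0
t 1.5 d [ 0.0612 -0.0535  0.0683] r [ 0.0003 -0.0004 -0.0007] pos [ 0.56   -0.2904  0.1346] F [ 0.5 -1.  -0.8] w -0.002 g 0.0
```

```bash
python3 -m inch '[{"dx":0.061,"dy":-0.053,"dz":0.05,"rx":0,"ry":0,"rz":0},{"dx":0.061,"dy":-0.053,"dz":0.068,"rx":0,"ry":0,"rz":0},{"dx":0.061,"dy":-0.053,"dz":0.068,"rx":0,"ry":0,"rz":0},{"dx":0.061,"dy":-0.053,"dz":0.068,"rx":0,"ry":0,"rz":0}]'
python3 - <<'E'
from go import go
from h import *
go(.611,-.25,.05,-.048)
a=optics.grab_frame("top")[150:250,280:380];b=optics.grab_frame("side")[180:280,220:320]
f=lambda x:cv2.convertScaleAbs(cv2.resize(x[:,:,::-1],(400,400),interpolation=cv2.INTER_CUBIC),alpha=1.6)
cv2.imwrite("pics/pre.png",np.hstack([f(a),f(b)]))
E
```

```text
time: 1.9
tool_pos: [0.6088, -0.2515, 0.0793]
tool_rot: [-0.0, 1.0, -0.024, -0.001]
contact_force: [-1.2, -0.2, 1.3]
gripper_width: 0.001
grasp_force: 0.0
t 1.9 d [ 0.0028 -0.002   0.0367] r [-0.0003  0.0013 -0.0002] pos [ 0.6088 -0.2515  0.0793] F [-1.2 -0.2  1.3] w 0.001 g 0.0
```

View pics/pre.png

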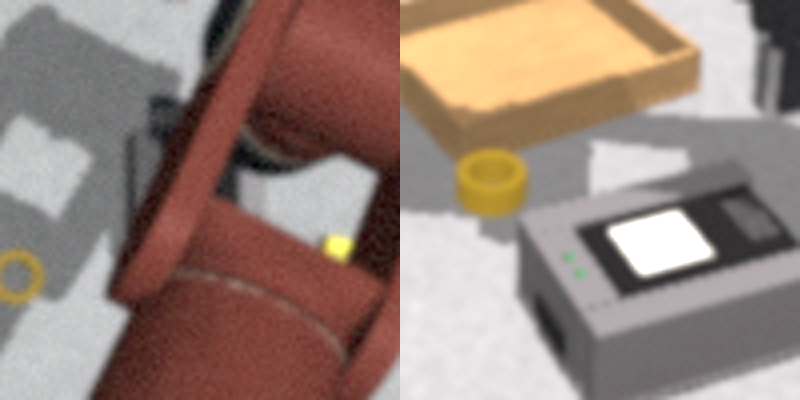

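Run:
```python
from go import go
from h import *
print(proj("side",[[.6088,-.2515,.0793],[.6055,-.2497,.05]]))
b=optics.grab_frame("side")[160:280,240:400]
cv2.imwrite("pics/pre2.png",cv2.convertScaleAbs(cv2.resize(b[:,:,::-1],(800,600),interpolation=cv2.INTER_CUBIC),alpha=1.8))
```

```text
[[312.43947092 221.53882599]
 [308.90401948 234.20914032]]
```

View pics/pre2.png

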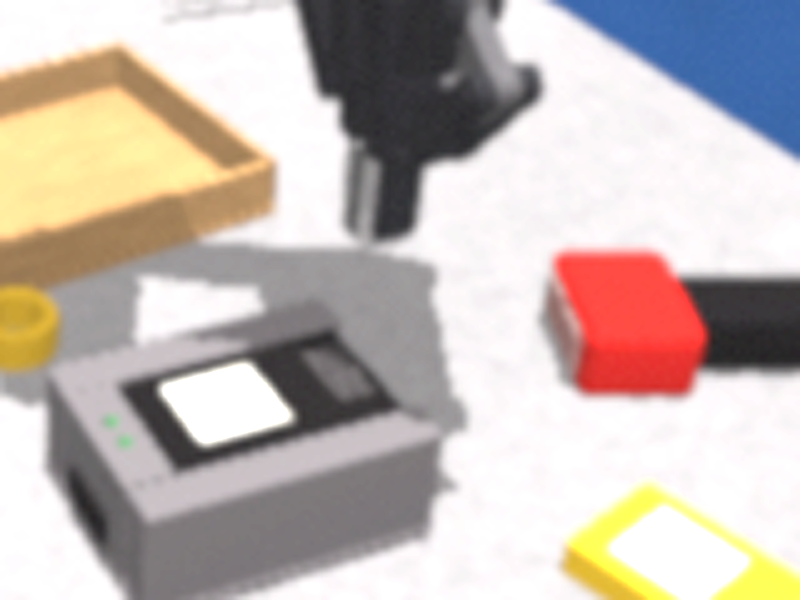

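Run:
```python
from h import *
for z in(.07,.079,.09,.1,.11): print(at("side",[(316.5,206)],z), proj("side",[[.6088,-.2515,z]]))
from plant import state
print(state())
```

```text
[[ 0.65313385 -0.20038229  0.07      ]] [[311.95244599 225.65203433]]
[[ 0.64465636 -0.21136195  0.079     ]] [[312.42364911 221.67245599]]
[[ 0.63429499 -0.22478154  0.09      ]] [[313.00871129 216.73080257]]
[[ 0.62487557 -0.23698117  0.1       ]] [[313.54952561 212.1624192 ]]
[[ 0.61545614 -0.2491808   0.11      ]] [[314.09906522 207.5198748 ]]
{'time': 2.05, 'joint_pos': array([-5.06556885e-01,  2.26792498e-01,  1.62581302e+00, -2.53994428e-04,
        1.28593672e+00,  1.11497749e+00]), 'joint_vel': array([-0.00432775, -0.00805235, -0.00016874,  0.00313628, -0.00216111,
        0.00180839]), 'joint_efforts': array([ 4.56597051e-01, -4.36094749e+01, -3.40251625e+01,  1.64335314e-02,
        7.90956721e-03, -1.99619040e-03]), 'tool_pos': array([ 0.60962665, -0.25347961,  0.08224797]), 'tool_rot': array([ 8.14003448e-04,  9.99677953e-01, -2.53307806e-02,  1.29557946e-03]), 'contact_force': array([-0.20463507,  0.25126543, -0.27999225]), 'ft_torque': array([0.01603038, 0.00436756, 0.0103238 ]), 'grasp_force': 0.0, 'gripper_width': 0.0018840600347168935}
```

The crop shows the long pack still level. The fingertips appear at about side pixel (316,207), a bit higher than the reported TCP projects to (312,221). I'll lower slightly and look again, watching the force.

```bash
python3 -m inch '[{"dx":0,"dy":0,"dz":0.012,"rx":0,"ry":0,"rz":0},{"dx":0,"dy":0,"dz":0.025,"rx":0,"ry":0,"rz":0},{"dx":0,"dy":0,"dz":0.025,"rx":0,"ry":0,"rz":0}]'
python3 - <<'E'
from go import go
from h import *
go(.611,-.25,.05,-.048)
b=optics.grab_frame("side")[160:280,240:400]
cv2.imwrite("pics/pre3.png",cv2.convertScaleAbs(cv2.resize(b[:,:,::-1],(800,600),interpolation=cv2.INTER_CUBIC),alpha=2.2,beta=20))
E
```

```text
time: 2.35
tool_pos: [0.6075, -0.2516, 0.0578]
tool_rot: [-0.001, 1.0, -0.025, -0.002]
contact_force: [0.1, -0.0, 0.7]
gripper_width: -0.001
grasp_force: 0.0
t 2.35 d [ 0.0043 -0.0022  0.0098] r [-0.0011  0.0022 -0.0014] pos [ 0.6075 -0.2516  0.0578] F [ 0.1 -0.   0.7] w -0.001 g 0.0
```

View pics/pre3.png

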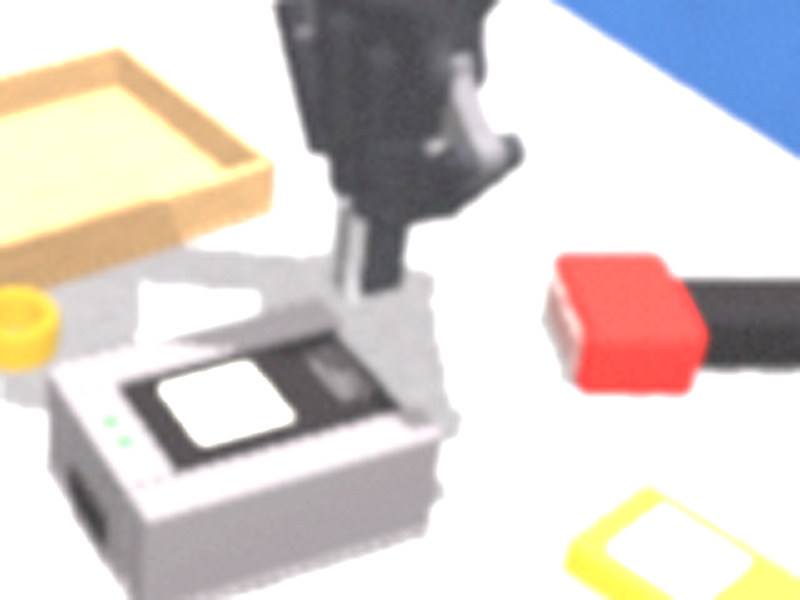

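Seen from the side camera, the tip is at (313,219) and the ridges at (308,234). There is still a gap and no force. I'll continue down in small steps, watching the force.

```bash
python3 -m inch '[{"dx":0.005,"dy":-0.002,"dz":0.007,"rx":0,"ry":0,"rz":0},{"dx":0.005,"dy":-0.002,"dz":0.014,"rx":0,"ry":0,"rz":0},{"dx":0.005,"dy":-0.002,"dz":0.014,"rx":0,"ry":0,"rz":0}]'
python3 - <<'E'
from go import go
from h import *
b=optics.grab_frame("side")[160:280,240:400]
go(.611,-.25,.05,-.048)
cv2.imwrite("pics/pre4.png",cv2.convertScaleAbs(cv2.resize(b[:,:,::-1],(800,600),interpolation=cv2.INTER_CUBIC),alpha=1.8,beta=10))
E
```

```text
time: 2.7
tool_pos: [0.6128, -0.25, 0.0477]
tool_rot: [-0.0, 1.0, -0.024, -0.001]
contact_force: [0.2, -0.2, -0.9]
gripper_width: 0.001
grasp_force: 0.0
t 2.75 d [-0.0026 -0.0001 -0.0023] r [-0.0004  0.0008 -0.0007] pos [ 0.613  -0.2502  0.0482] F [-0.1  0.  -0.6] w -0.003 g 0.0
```

View pics/pre4.png

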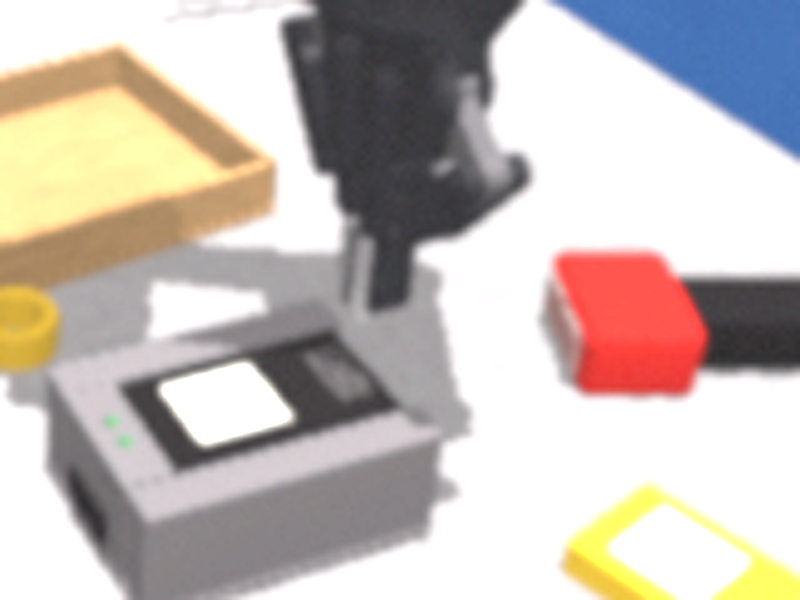

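Pixels: tip at (315,222), ridges at (308,234). No contact yet, so the tip is still above or beyond the ridges. I'll continue down.

```bash
python3 -m inch '[{"dx":0,"dy":0,"dz":0.008,"rx":0,"ry":0,"rz":0},{"dx":0,"dy":0,"dz":0.016,"rx":0,"ry":0,"rz":0},{"dx":0,"dy":0,"dz":0.016,"rx":0,"ry":0,"rz":0},{"dx":0,"dy":0,"dz":0.016,"rx":0,"ry":0,"rz":0}]'
python3 - <<'E'
from go import go
from h import *
b=optics.grab_frame("side")[160:280,240:400];a=optics.grab_frame("top")[140:260,270:390]
go(.611,-.25,.05,-.048)
f=lambda x,w:cv2.convertScaleAbs(cv2.resize(x[:,:,::-1],(w,450),interpolation=cv2.INTER_CUBIC),alpha=1.8,beta=10)
cv2.imwrite("pics/pre5.png",np.hstack([f(b,600),f(a,450)])[:, :800])
E
```

```text
time: 3.15
tool_pos: [0.6131, -0.2504, 0.0357]
tool_rot: [-0.0, 1.0, -0.025, -0.0]
contact_force: [0.5, -0.0, -0.3]
gripper_width: -0.002
grasp_force: 0.0
t 3.25 d [-0.0031 -0.0005 -0.0171] r [ 0.0001 -0.0002 -0.0008] pos [ 0.6135 -0.2505  0.0363] F [ 0.6 -0.4  0.7] w 0.003 g 0.0
```

View pics/pre5.png

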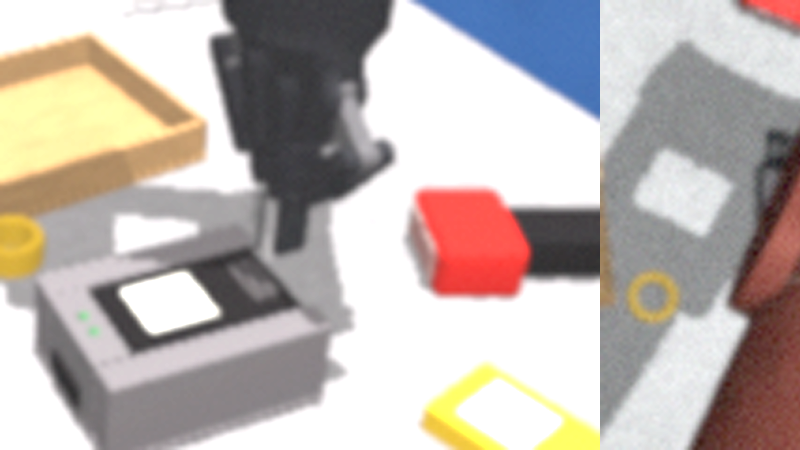

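The side view shows the tip at about (316,227), over the pack's ridged end, with no contact yet. I'll keep going down in small steps.

```bash
python3 -m inch '[{"dx":-0.002,"dy":0,"dz":0.006,"rx":0,"ry":0,"rz":0},{"dx":-0.002,"dy":0,"dz":0.012,"rx":0,"ry":0,"rz":0},{"dx":-0.002,"dy":0,"dz":0.012,"rx":0,"ry":0,"rz":0}]'
python3 -m inch '[{"dx":0,"dy":0,"dz":0.004,"rx":0,"ry":0,"rz":0},{"dx":0,"dy":0,"dz":0.008,"rx":0,"ry":0,"rz":0},{"dx":0,"dy":0,"dz":0.008,"rx":0,"ry":0,"rz":0}]'
python3 - <<'E'
from h import *
print(at("top",[(317,178),(317,192)],.12),at("top",[(317,178),(317,192)],.16))
b=optics.grab_frame("side");cv2.imwrite("pics/s6.png",b[:,:,::-1])
o=cv2.imread("pics/side0.png")
# has the label/pack region (left part) changed since the start?
print(np.abs(b[:,:,::-1][232:250,270:300].astype(int)-o[232:250,270:300]).mean())
E
```

```text
time: 3.55
tool_pos: [0.611, -0.25, 0.0253]
tool_rot: [-0.0, 1.0, -0.025, -0.001]
contact_force: [-0.9, 0.1, -0.9]
gripper_width: -0.0
grasp_force: 0.0
time: 3.85
tool_pos: [0.6117, -0.2504, 0.0197]
tool_rot: [-0.0, 1.0, -0.025, -0.0]
contact_force: [-0.3, -0.1, 0.3]
gripper_width: 0.001
grasp_force: 0.0
[[ 0.62486945 -0.20304597  0.12      ]
 [ 0.58922053 -0.20150765  0.12      ]] [[ 0.61956828 -0.19634838  0.16      ]
 [ 0.58545164 -0.19487618  0.16      ]]
9.38395061728395
```

Run:
```python
import cv2
b=cv2.imread("pics/s6.png")[190:280,250:370]
cv2.imwrite("pics/s6c.png",cv2.convertScaleAbs(cv2.resize(b,(800,600),interpolation=cv2.INTER_CUBIC),alpha=2,beta=10))
```

```text
(no output)
```

View pics/s6c.png

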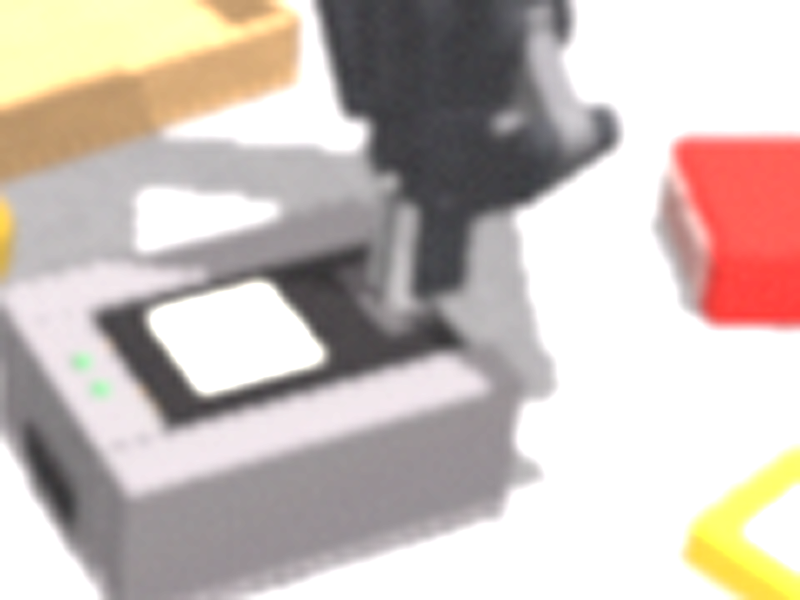

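The view shows the fingertip at about (313,235), right at the ridged end. The reported z therefore reads about 28 mm below the true tip height. I'll shift 4 mm inward and press step by step.

```bash
python3 -m inch '[{"dx":-0.005,"dy":0,"dz":0.003,"rx":0,"ry":0,"rz":0},{"dx":-0.005,"dy":0,"dz":0.006,"rx":0,"ry":0,"rz":0}]'
python3 -m inch '[{"dx":0,"dy":0,"dz":0.003,"rx":0,"ry":0,"rz":0},{"dx":0,"dy":0,"dz":0.006,"rx":0,"ry":0,"rz":0}]'
python3 - <<'E'
from h import *
b=optics.grab_frame("side")[:,:,::-1];cv2.imwrite("pics/s7.png",b)
o=cv2.imread("pics/s6.png")
g=lambda i:cv2.findNonZero(((i[230:252,265:305].min(2))>110).astype(np.uint8))
for i in(o,b): print(cv2.boundingRect(g(i)),g(i).mean(0))
E
```

```text
time: 4.1
tool_pos: [0.6094, -0.2507, 0.0169]
tool_rot: [0.001, 1.0, -0.025, 0.002]
contact_force: [4.6, 0.6, 4.4]
gripper_width: 0.001
grasp_force: 2.4
time: 4.3
tool_pos: [0.6097, -0.2509, 0.012]
tool_rot: [0.001, 1.0, -0.025, 0.002]
contact_force: [5.4, -0.3, 3.7]
gripper_width: 0.001
grasp_force: 2.8
(0, 1, 40, 21) [[18.77884615 10.6025641 ]]
(0, 2, 40, 20) [[22.31620553  9.48221344]]
```

The contact force is steady at about 4 N while the tip sinks, and the label is moving, so the pack is tipping. I'll continue down and ease the inward push.

```bash
python3 -m inch '[{"dx":0.003,"dy":0,"dz":0.003,"rx":0,"ry":0,"rz":0},{"dx":0.003,"dy":0,"dz":0.006,"rx":0,"ry":0,"rz":0}]'
python3 -m inch '[{"dx":0,"dy":0,"dz":0.003,"rx":0,"ry":0,"rz":0},{"dx":0,"dy":0,"dz":0.006,"rx":0,"ry":0,"rz":0}]'
python3 - <<'E'
from h import *
b=optics.grab_frame("side")[:,:,::-1];cv2.imwrite("pics/s8.png",b)
g=lambda i:cv2.findNonZero(((i[225:252,265:305].min(2))>150).astype(np.uint8))
for n in(0,6,7,8):
  i=cv2.imread("pics/side0.png" if n==0 else f"pics/s{n}.png");print(cv2.boundingRect(g(i)),g(i).mean(0),len(g(i)))
E
```

```text
time: 4.55
tool_pos: [0.6108, -0.2509, 0.0074]
tool_rot: [0.0, 1.0, -0.024, 0.0]
contact_force: [-3.9, 2.3, 18.7]
gripper_width: 0.001
grasp_force: 7.7
time: 4.75
tool_pos: [0.6123, -0.2515, 0.0063]
tool_rot: [0.001, 1.0, -0.025, 0.001]
contact_force: [-6.4, 4.7, 32.8]
gripper_width: -0.001
grasp_force: 12.9
(8, 8, 24, 15) [[19.57017544 15.17982456]] 228
(8, 8, 24, 15) [[19.66390041 15.02904564]] 241
(12, 7, 23, 12) [[22.68156425 12.12849162]] 179
(16, 5, 21, 13) [[25.7890625 11.40625  ]] 128
```

The force jump at z≈0.007 means the pack has reached its stop. I'll lift off, open the gripper, and check that the pack stays tipped.

```bash
python3 -m inch '[{"dx":0,"dy":0,"dz":-0.02,"rx":0,"ry":0,"rz":0},{"dx":0,"dy":0,"dz":-0.08,"rx":0,"ry":0,"rz":0},{"dx":0.06,"dy":0,"dz":-0.14,"rx":0,"ry":0,"rz":0},{"dx":0.1,"dy":0,"dz":-0.16,"rx":0,"ry":0,"rz":0},{"dx":0.1,"dy":0,"dz":-0.16,"rx":0,"ry":0,"rz":0}]'
python3 - <<'E'
from h import *
from go import go
from plant import nets
b=optics.grab_frame("side")[:,:,::-1];cv2.imwrite("pics/s9.png",b)
go(.5445,-.2467,.09,-.048)
g=lambda i:cv2.findNonZero(((i[225:252,265:305].min(2))>150).astype(np.uint8))
print(cv2.boundingRect(g(b)),g(b).mean(0),len(g(b)))
for z in(.076,.08):print(at("side",[(315.4,221.6)],z))
# predicted raised pack corners
c=np.array([.5705,-.248,0]);u=np.array([np.cos(.048),-np.sin(.048),0]);v=np.array([np.sin(.048),np.cos(.048),0])
for X,Z in((-33.6,68),(-40.5,53.6)):
  for y in(-25,25):print(X,y,proj("side",[c+u*X/1e3+v*y/1e3+[0,0,Z/1e3]]))
print([(np.round(d["bbox"]).tolist(),round(d["confidence"],2)) for d in nets.boxes_of("side","long_pack")])
i=b[205:280,240:340];cv2.imwrite("pics/s9c.png",cv2.convertScaleAbs(cv2.resize(i,(800,600),interpolation=cv2.INTER_CUBIC),alpha=2,beta=10))
E
```

```text
time: 5.3
tool_pos: [0.6945, -0.2552, 0.1335]
tool_rot: [0.002, 1.0, -0.024, 0.003]
contact_force: [-0.4, -0.1, 0.9]
gripper_width: -0.007
grasp_force: 0.0
t 5.35 d [-0.1848 -0.0011  0.0505] r [ 0.0009 -0.0012 -0.0001] pos [ 0.6921 -0.2546  0.1307] F [-1.   0.3  0.2] w 0.004 g 0.0
(16, 6, 20, 12) [[25.515625 11.265625]] 128
[[ 0.61646644 -0.2502445   0.076     ]]
[[ 0.61302129 -0.25468184  0.08      ]]
-33.6 -25 [[282.37521972 243.62257223]]
-33.6 25 [[270.14849438 227.18827806]]
-40.5 -25 [[278.35817586 251.07799983]]
-40.5 25 [[266.46611317 234.32082567]]
[([291.0, 239.0, 46.0, 24.0], 0.96), ([307.0, 322.0, 49.0, 62.0], 0.85), ([386.0, 281.0, 62.0, 46.0], 0.59)]
```

View pics/s9c.png

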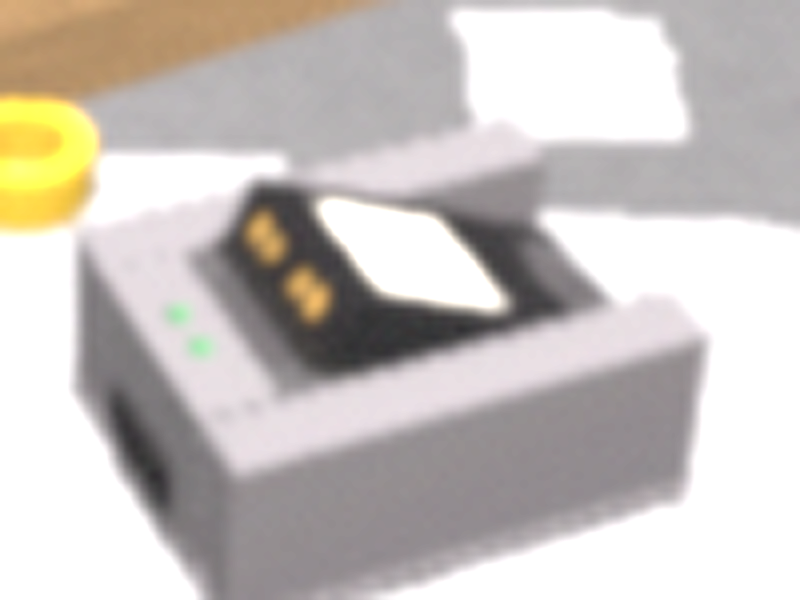

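The view shows the pack tipped and staying up, its raised end at (273,228) to (286,242), a few mm further +x than predicted. I'll move over it with the fingers open.

```bash
python3 -m inch '[{"dx":-0.18,"dy":0,"dz":0.06,"rx":0,"ry":0,"rz":0},{"dx":-0.18,"dy":0,"dz":0.06,"rx":0,"ry":0,"rz":0},{"dx":-0.18,"dy":0,"dz":0.06,"rx":0,"ry":0,"rz":0},{"dx":-0.18,"dy":0,"dz":0.06,"rx":0,"ry":0,"rz":0},{"dx":-0.18,"dy":0,"dz":0.06,"rx":0,"ry":0,"rz":0}]' 1
python3 -m inch '[{"dx":0,"dy":0,"dz":0,"rx":0,"ry":0,"rz":0},{"dx":0,"dy":0,"dz":0,"rx":0,"ry":0,"rz":0},{"dx":0,"dy":0,"dz":0,"rx":0,"ry":0,"rz":0}]'
python3 go.py .5485 -.247 .018 -.048
```

```text
time: 5.9
tool_pos: [0.5417, -0.2455, 0.0767]
tool_rot: [-0.002, 1.0, -0.025, -0.004]
contact_force: [0.1, 0.0, 1.4]
gripper_width: 0.848
grasp_force: 0.0
time: 6.2
tool_pos: [0.5478, -0.2478, 0.0822]
tool_rot: [0.001, 1.0, -0.024, 0.001]
contact_force: [-0.0, -1.5, -0.6]
gripper_width: 1.001
grasp_force: 0.0
t 6.2 d [ 0.0006 -0.0012  0.0802] r [ 0.0007 -0.0013 -0.0005] pos [ 0.5478 -0.2478  0.0822] F [-0.  -1.5 -0.6] w 1.001 g 0.0
```

```bash
python3 -m inch '[{"dx":0.001,"dy":-0.001,"dz":0.04,"rx":0,"ry":0,"rz":0},{"dx":0.001,"dy":-0.001,"dz":0.065,"rx":0,"ry":0,"rz":0},{"dx":0.001,"dy":-0.001,"dz":0.079,"rx":0,"ry":0,"rz":0},{"dx":0.001,"dy":-0.001,"dz":0.079,"rx":0,"ry":0,"rz":0},{"dx":0.001,"dy":-0.001,"dz":0.079,"rx":0,"ry":0,"rz":0}]'
python3 - <<'E'
from h import *
from go import go
go(.5485,-.247,.018,-.048)
i=optics.grab_frame("side")[:,:,::-1];cv2.imwrite("pics/s10.png",i)
E
```

```text
time: 6.7
tool_pos: [0.5479, -0.2468, 0.0186]
tool_rot: [0.0, 1.0, -0.024, 0.001]
contact_force: [0.2, 0.1, 0.0]
gripper_width: 1.002
grasp_force: 0.0
t 6.7 d [0.0007 0.0002 0.0007] r [ 0.0004 -0.0007 -0.0007] pos [ 0.5479 -0.2468  0.0186] F [0.2 0.1 0. ] w 1.002 g 0.0
```

```bash
python3 -m inch '[{"dx":0,"dy":0,"dz":0,"rx":0,"ry":0,"rz":0},{"dx":0,"dy":0,"dz":0,"rx":0,"ry":0,"rz":0},{"dx":0,"dy":0,"dz":0,"rx":0,"ry":0,"rz":0}]' 0.4
python3 -m inch '[{"dx":0,"dy":0,"dz":0,"rx":0,"ry":0,"rz":0},{"dx":0,"dy":0,"dz":0,"rx":0,"ry":0,"rz":0},{"dx":0,"dy":0,"dz":0,"rx":0,"ry":0,"rz":0},{"dx":0,"dy":0,"dz":0,"rx":0,"ry":0,"rz":0},{"dx":0,"dy":0,"dz":0,"rx":0,"ry":0,"rz":0}]' -1
```

```text
time: 7.05
tool_pos: [0.5475, -0.2467, 0.0185]
tool_rot: [0.0, 1.0, -0.025, 0.001]
contact_force: [-0.6, -0.4, -1.1]
gripper_width: 0.697
grasp_force: 0.0
time: 7.55
tool_pos: [0.5473, -0.2465, 0.0186]
tool_rot: [0.0, 1.0, -0.025, 0.0]
contact_force: [-2.3, 1.5, 5.2]
gripper_width: 0.57
grasp_force: 61.3
```

The grip stopped at about 49 mm opening with 61 N, so it holds the pack. I'll lift straight up.

```bash
python3 -m inch '[{"dx":0,"dy":0,"dz":-0.01,"rx":0,"ry":0,"rz":0},{"dx":0,"dy":0,"dz":-0.03,"rx":0,"ry":0,"rz":0},{"dx":0,"dy":0,"dz":-0.06,"rx":0,"ry":0,"rz":0},{"dx":0,"dy":0,"dz":-0.1,"rx":0,"ry":0,"rz":0},{"dx":0,"dy":0,"dz":-0.14,"rx":0,"ry":0,"rz":0}]'
python3 -m inch '[{"dx":0,"dy":0,"dz":-0.01,"rx":0,"ry":0,"rz":0},{"dx":0,"dy":0,"dz":-0.01,"rx":0,"ry":0,"rz":0}]'
python3 - <<'E'
from h import *
from go import go
from plant import nets
i=optics.grab_frame("side")[:,:,::-1];cv2.imwrite("pics/s11.png",i)
go(.59,-.018,.14,.05)
print([(np.round(d["bbox"]).tolist(),round(d["confidence"],2)) for d in nets.boxes_of("side","long_pack")])
# tray refit, rim corners: side near-right, far from crop; top corners
print(at("side",[(294.4,192.6),(264.4,169.4),(209,190)],.03))
for x in [(.592,-.018),(.584,-.03)]: print(proj("top",[[*x,.03]]),proj("side",[[*x,.03]]))
# top tray colour mask from first image, rim
o=cv2.imread("pics/top0.png");h=cv2.cvtColor(o,cv2.COLOR_BGR2HSV)
m=cv2.inRange(h,(8,70,60),(22,255,255))[150:240,205:290]
m=cv2.morphologyEx(m,cv2.MORPH_OPEN,np.ones((9,9)))
c=max(cv2.findContours(m,0,2)[0],key=cv2.contourArea);q=cv2.boxPoints(cv2.minAreaRect(c))+[205,150]
print(q,at("top",q,.03),at("top",q,.03).mean(0))
E
```

```text
time: 8.05
tool_pos: [0.5467, -0.2462, 0.1311]
tool_rot: [-0.0, 1.0, -0.025, -0.0]
contact_force: [-0.1, 0.4, -2.2]
gripper_width: 0.565
grasp_force: 62.2
time: 8.25
tool_pos: [0.5482, -0.2471, 0.14]
tool_rot: [0.001, 1.0, -0.025, 0.002]
contact_force: [-0.2, 1.2, -4.0]
gripper_width: 0.566
grasp_force: 62.3
t 8.3 d [ 0.0396 -0.2878 -0.0029] r [ 0.0001 -0.0002 -0.0661] pos [ 0.547  -0.2464  0.1377] F [ 0.  -0.2 -2.8] w 0.566 g 62.3
[([310.0, 320.0, 51.0, 60.0], 0.72), ([384.0, 279.0, 62.0, 43.0], 0.71), ([300.0, 185.0, 61.0, 28.0], 0.61)]
[[ 0.67543075 -0.0829983   0.03      ]
 [ 0.66358333  0.0487146   0.03      ]
 [ 0.49879757  0.00914601  0.03      ]]
[[245.43001756 195.88770449]] [[250.13205338 187.08388966]]
[[249.8373643  198.66219305]] [[249.17546239 190.17897927]]
[[216.90443516 170.18770981]
 [266.56996155 164.34470749]
 [273.19795227 220.68258667]
 [223.53242493 226.52558899]] [[ 0.6659737   0.06000634  0.03      ]
 [ 0.67877385 -0.07893402  0.03      ]
 [ 0.52172634 -0.09268365  0.03      ]
 [ 0.5090563   0.04407679  0.03      ]] [ 0.59388255 -0.01688363  0.03      ]
```

The pack is held and lifted. I'll estimate the pack's tilt in the hand numerically from the outline.

Run:
```python
from h import *
from plant import nets
c0=np.array([.547,-.2464,.175]);a=-.048
u=np.array([np.cos(a),np.sin(a),0]);v=np.array([-np.sin(a),np.cos(a),0]);w=np.array([0,0,1.])
i=optics.grab_frame("side")
D=[d for d in nets.outline_of("side","long_pack") if d["bbox"][1]<230]
for d in D: print(np.round(d["bbox"]),d["confidence"],d["pixels"].sum(),"rows by col",[(int(x),int(np.where(d["pixels"][:,x])[0].min()),int(np.where(d["pixels"][:,x])[0].max())) for x in np.where(d["pixels"].any(0))[0][::6]])
# label pixels
m=(i[150:230,260:350].min(2)>150);print("white",m.sum())
for th in(0,.15,.3,.45,.6,.8,1.1,1.4):
    X=[];L=[]
    for x in(-45,45):
        for z in(0,16):
            for y in(-25,25):
                p=np.array([(x+32),(z-8)])/1e3
                X.append(c0+u*(p[0]*np.cos(th)+p[1]*np.sin(th))+w*(-p[0]*np.sin(th)+p[1]*np.cos(th))+v*y/1e3)
    P=proj("side",X);h=cv2.convexHull(P.astype(np.float32));M=np.zeros((384,512),np.uint8);cv2.fillConvexPoly(M,h.astype(int),1)
    print(th,P.min(0).round(),P.max(0).round(),M.sum(),[round(float((M.astype(bool)&d["pixels"]).sum()/(M.astype(bool)|d["pixels"]).sum()),2) for d in D])
```

```text
[298. 186.  56.  28.] 0.96 634 rows by col [(270, 175, 178), (276, 170, 184), (282, 172, 189), (299, 189, 195), (305, 179, 197), (311, 181, 198), (317, 185, 198), (323, 191, 199)]
white 0
0 [271. 163.] [334. 195.] 1424 [0.24]
0.15 [270. 169.] [333. 194.] 1306 [0.31]
0.3 [270. 170.] [331. 196.] 1174 [0.44]
0.45 [269. 169.] [329. 202.] 1048 [0.6]
0.6 [269. 168.] [326. 208.] 896 [0.45]
0.8 [270. 167.] [321. 214.] 689 [0.24]
1.1 [271. 166.] [311. 222.] 845 [0.16]
1.4 [273. 167.] [300. 228.] 1122 [0.13]
```

The tilt in hand is about 0.43 rad, still as gripped. I'll move over the tray and then level the pack.

```bash
python3 -m inch '[{"dx":0.002,"dy":-0.03,"dz":0,"rx":0,"ry":0,"rz":-0.03},{"dx":0.005,"dy":-0.08,"dz":0,"rx":0,"ry":0,"rz":-0.06},{"dx":0.01,"dy":-0.14,"dz":0,"rx":0,"ry":0,"rz":-0.095},{"dx":0.0126,"dy":-0.2,"dz":0,"rx":0,"ry":0,"rz":-0.095},{"dx":0.0126,"dy":-0.25,"dz":0,"rx":0,"ry":0,"rz":-0.095}]'
python3 -m inch '[{"dx":0,"dy":-0.025,"dz":0,"rx":0,"ry":0,"rz":0},{"dx":0,"dy":-0.034,"dz":0,"rx":0,"ry":0,"rz":0},{"dx":0,"dy":-0.034,"dz":0,"rx":0,"ry":0,"rz":0}]'
python3 -m inch '[{"dx":0,"dy":0,"dz":0,"rx":0,"ry":0.06,"rz":0},{"dx":0,"dy":0,"dz":0,"rx":0,"ry":0.13,"rz":0},{"dx":0,"dy":0,"dz":0,"rx":0,"ry":0.2,"rz":0},{"dx":0,"dy":0,"dz":0,"rx":0,"ry":0.26,"rz":0},{"dx":0,"dy":0,"dz":0,"rx":0,"ry":0.29,"rz":0}]'
python3 -m inch '[{"dx":0,"dy":0,"dz":0,"rx":0,"ry":0,"rz":0},{"dx":0,"dy":0,"dz":0,"rx":0,"ry":0,"rz":0}]'
python3 - <<'E'
from h import *
from go import go
from plant import nets,state
from scipy.spatial.transform import Rotation as Ro
i=optics.grab_frame("side");cv2.imwrite("pics/s12.png",i[:,:,::-1])
go(.568,-.02,.07)
s=state();q=s["tool_rot"];R=Ro.from_quat([q[1],q[2],q[3],q[0]]).as_matrix();print(R.round(3).tolist())
D=[d for d in nets.outline_of("side","long_pack") if d["bbox"][1]<235]
for d in D: print(np.round(d["bbox"]),d["confidence"])
a=.095;u=np.array([np.cos(a),np.sin(a),0]);v=np.array([-np.sin(a),np.cos(a),0]);w=np.array([0,0,1.])
for name,c0 in(("toolz",s["tool_pos"]-.037*R[:,2]),("worldz",s["tool_pos"]+[0,0,.037])):
  for th in(-.15,0,.15,.3,.45):
    X=[c0+u*((x+32)*np.cos(th)+(z-8)*np.sin(th))/1e3+w*(-(x+32)*np.sin(th)+(z-8)*np.cos(th))/1e3+v*y/1e3 for x in(-45,45) for z in(0,16) for y in(-25,25)]
    P=proj("side",X);h=cv2.convexHull(P.astype(np.float32));M=np.zeros((384,512),np.uint8);cv2.fillConvexPoly(M,h.astype(int),1);M=M>0
    print(name,th,P.min(0).round(),P.max(0).round(),[round(float((M&d["pixels"]).sum()/(M|d["pixels"]).sum()),2) for d in D])
E
```

```text
time: 8.95
tool_pos: [0.5659, -0.0447, 0.1356]
tool_rot: [-0.001, 0.999, 0.047, -0.002]
contact_force: [0.1, 0.1, -2.5]
gripper_width: 0.564
grasp_force: 62.5
time: 9.25
tool_pos: [0.5636, -0.0195, 0.1363]
tool_rot: [-0.0, 0.999, 0.047, -0.001]
contact_force: [-0.4, -1.6, -2.6]
gripper_width: 0.57
grasp_force: 62.5
time: 9.75
tool_pos: [0.5628, -0.0217, 0.1362]
tool_rot: [-0.01, 0.975, 0.044, 0.215]
contact_force: [-0.1, 0.0, -2.3]
gripper_width: 0.565
grasp_force: 62.6
time: 9.95
tool_pos: [0.5643, -0.0213, 0.1376]
tool_rot: [-0.01, 0.976, 0.045, 0.215]
contact_force: [0.5, -0.4, -2.2]
gripper_width: 0.567
grasp_force: 62.6
t 10.0 d [-0.0321 -0.001   0.0789] r [0 0 0] pos [ 0.5648 -0.0211  0.138 ] F [ 0.7  0.1 -2.4] w 0.567 g 62.6
[[0.903, 0.092, 0.419], [0.084, -0.996, 0.038], [0.421, 0.0, -0.907]]
[246. 131.  50.  20.] 0.63
toolz -0.15 [222. 117.] [270. 144.] [0.47]
toolz 0 [222. 121.] [270. 144.] [0.63]
toolz 0.15 [222. 126.] [270. 143.] [0.49]
toolz 0.3 [222. 127.] [269. 146.] [0.3]
toolz 0.45 [221. 126.] [268. 150.] [0.18]
worldz -0.15 [228. 114.] [276. 141.] [0.35]
worldz 0 [229. 119.] [276. 141.] [0.45]
worldz 0.15 [228. 124.] [276. 140.] [0.55]
worldz 0.3 [228. 124.] [275. 143.] [0.41]
worldz 0.45 [228. 123.] [274. 147.] [0.25]
```

The pack is level in hand. I'll lower it into the tray.

```bash
python3 -m inch '[{"dx":-0.012,"dy":0,"dz":0.04,"rx":0,"ry":0,"rz":0},{"dx":-0.03,"dy":-0.002,"dz":0.085,"rx":0,"ry":0,"rz":0},{"dx":-0.047,"dy":-0.002,"dz":0.13,"rx":0,"ry":0,"rz":0},{"dx":-0.0588,"dy":-0.002,"dz":0.163,"rx":0,"ry":0,"rz":0},{"dx":-0.0588,"dy":-0.002,"dz":0.163,"rx":0,"ry":0,"rz":0}]'
python3 -m inch '[{"dx":-0.003,"dy":0,"dz":0.006,"rx":0,"ry":0,"rz":0},{"dx":-0.005,"dy":0,"dz":0.011,"rx":0,"ry":0,"rz":0},{"dx":-0.005,"dy":0,"dz":0.011,"rx":0,"ry":0,"rz":0}]'
python3 go.py .577 -.018 -.022
```

```text
time: 10.55
tool_pos: [0.5729, -0.0164, -0.006]
tool_rot: [-0.011, 0.976, 0.046, 0.21]
contact_force: [-0.7, -0.4, -1.6]
gripper_width: 0.568
grasp_force: 63.0
time: 10.85
tool_pos: [0.5779, -0.0176, -0.0084]
tool_rot: [-0.01, 0.975, 0.046, 0.217]
contact_force: [-0.7, 0.2, -2.7]
gripper_width: 0.567
grasp_force: 63.1
t 10.85 d [-0.0082  0.0004  0.0149] r [0 0 0] pos [ 0.5779 -0.0176 -0.0084] F [-0.7  0.2 -2.7] w 0.567 g 63.1
```

Next are 3–4 mm steps until the force shows contact.

```bash
python3 -m inch '[{"dx":-0.001,"dy":0,"dz":0.003,"rx":0,"ry":0,"rz":0},{"dx":-0.003,"dy":0,"dz":0.006,"rx":0,"ry":0,"rz":0},{"dx":-0.003,"dy":0,"dz":0.006,"rx":0,"ry":0,"rz":0}]'
python3 -m inch '[{"dx":-0.002,"dy":0,"dz":0.0035,"rx":0,"ry":0,"rz":0},{"dx":-0.002,"dy":0,"dz":0.0035,"rx":0,"ry":0,"rz":0}]'
```

```text
time: 11.15
tool_pos: [0.5763, -0.0173, -0.0154]
tool_rot: [-0.01, 0.975, 0.046, 0.215]
contact_force: [-1.0, 0.1, -2.5]
gripper_width: 0.563
grasp_force: 63.1
time: 11.35
tool_pos: [0.5758, -0.0173, -0.0191]
tool_rot: [-0.01, 0.975, 0.046, 0.215]
contact_force: [-0.5, -0.1, -2.6]
gripper_width: 0.563
grasp_force: 63.1
```

```bash
python3 -m inch '[{"dx":-0.0015,"dy":0,"dz":0.003,"rx":0,"ry":0,"rz":0},{"dx":-0.0015,"dy":0,"dz":0.003,"rx":0,"ry":0,"rz":0}]'
python3 - <<'E'
from h import *
from plant import nets,state
i=optics.grab_frame("side");cv2.imwrite("pics/s13.png",i[:,:,::-1])
s=state();print(s["tool_pos"],s["contact_force"])
D=[d for d in nets.outline_of("side","long_pack") if d["bbox"][1]<235]
a=.095;u=np.array([np.cos(a),np.sin(a),0]);v=np.array([-np.sin(a),np.cos(a),0]);w=np.array([0,0,1.])
c=np.array([s["tool_pos"][0]-.0155+.032,s["tool_pos"][1]+.002,0])
for d in D:
  print(np.round(d["bbox"],1),d["confidence"])
  for z in(.004,.008,.012,.016,.02):
    X=[c+u*x/1e3+v*y/1e3+w*(z+k) for x in(-45,45) for k in(0,.016) for y in(-25,25)]
    P=proj("side",X);M=np.zeros((384,512),np.uint8);cv2.fillConvexPoly(M,cv2.convexHull(P.astype(np.float32)).astype(int),1);M=M>0
    print(z,P.min(0).round(),P.max(0).round(),round(float((M&d["pixels"]).sum()/(M|d["pixels"]).sum()),2))
E
```

```text
time: 11.55
tool_pos: [0.5763, -0.0174, -0.0212]
tool_rot: [-0.01, 0.975, 0.045, 0.216]
contact_force: [-0.2, 0.1, -0.4]
gripper_width: 0.567
grasp_force: 63.3
[ 0.57634452 -0.01743573 -0.02112026] [-0.19992091  0.4892113  -0.91804125]
[249.3 194.8  41.4  18.3] 0.97
0.004 [228. 181.] [271. 206.] 0.6
0.008 [228. 180.] [271. 204.] 0.55
0.012 [228. 178.] [272. 203.] 0.47
0.016 [228. 177.] [272. 202.] 0.38
0.02 [228. 175.] [272. 200.] 0.31
```

The force went from −2.6 N to about −0.5 N, so contact is starting. One more small step.

```bash
python3 -m inch '[{"dx":-0.001,"dy":0,"dz":0.0022,"rx":0,"ry":0,"rz":0},{"dx":-0.001,"dy":0,"dz":0.0022,"rx":0,"ry":0,"rz":0}]'
```

```text
time: 11.85
tool_pos: [0.5771, -0.0175, -0.0221]
tool_rot: [-0.01, 0.975, 0.046, 0.216]
contact_force: [-3.4, 0.6, 3.2]
gripper_width: 0.563
grasp_force: 63.7
```

The pack is in contact with the floor. I'll release and retreat along the tool axis.

```bash
python3 -m inch '[{"dx":0,"dy":0,"dz":0,"rx":0,"ry":0,"rz":0},{"dx":0,"dy":0,"dz":0,"rx":0,"ry":0,"rz":0},{"dx":0,"dy":0,"dz":0,"rx":0,"ry":0,"rz":0},{"dx":0,"dy":0,"dz":0,"rx":0,"ry":0,"rz":0}]' 0.5
python3 -m inch '[{"dx":0,"dy":0,"dz":-0.02,"rx":0,"ry":0,"rz":0},{"dx":0,"dy":0,"dz":-0.06,"rx":0,"ry":0,"rz":0},{"dx":0,"dy":0,"dz":-0.12,"rx":0,"ry":0,"rz":0},{"dx":0,"dy":0,"dz":-0.18,"rx":0,"ry":0,"rz":0},{"dx":0,"dy":0,"dz":-0.22,"rx":0,"ry":0,"rz":0}]'
python3 -m inch '[{"dx":-0.05,"dy":0.06,"dz":-0.05,"rx":0,"ry":0,"rz":0},{"dx":-0.1,"dy":0.12,"dz":-0.08,"rx":0,"ry":0,"rz":0},{"dx":-0.1,"dy":0.18,"dz":-0.08,"rx":0,"ry":0,"rz":0},{"dx":-0.1,"dy":0.24,"dz":-0.08,"rx":0,"ry":0,"rz":0},{"dx":-0.1,"dy":0.28,"dz":-0.08,"rx":0,"ry":0,"rz":0}]'
python3 - <<'E'
from h import *
from plant import nets,state
a=.095;u=np.array([np.cos(a),np.sin(a),0]);v=np.array([-np.sin(a),np.cos(a),0]);w=np.array([0,0,1.])
for cam in("side","top"):
  i=optics.grab_frame(cam);cv2.imwrite(f"pics/end_{cam}.png",i[:,:,::-1])
  for n in("long_pack","short_pack"): print(cam,n,[(np.round(d["bbox"]).tolist(),round(d["confidence"],2)) for d in nets.boxes_of(cam,n)])
  for d in nets.outline_of(cam,"long_pack"):
    b=d["bbox"]
    if abs(b[0]-248)>30: continue
    best=[]
    for th in(-.3,-.15,0,.15,.3):
     for dx in range(-16,17,4):
      for dy in range(-16,17,4):
       c=np.array([.594+dx/1e3,-.017+dy/1e3,.004+.045*abs(np.sin(th))])
       X=[c+u*(x*np.cos(th)+k*np.sin(th))/1e3+v*y/1e3+w*(k*np.cos(th)-x*np.sin(th))/1e3 for x in(-45,45) for k in(0,16) for y in(-25,25)]
       P=proj(cam,X);M=np.zeros((384,512),np.uint8);cv2.fillConvexPoly(M,cv2.convexHull(P.astype(np.float32)).astype(int),1);M=M>0
       best.append((round(float((M&d["pixels"]).sum()/(M|d["pixels"]).sum()),3),th,dx,dy))
    print(np.round(b),[max(x for x in best if x[1]==t) for t in(-.3,-.15,0,.15,.3)])
o=cv2.imread("pics/top0.png").astype(int);e=cv2.imread("pics/end_top.png").astype(int)
print("short dock change",np.abs(o-e)[200:236,138:174].mean(),"bg",np.abs(o-e)[60:75,250:400].mean())
E
```

```text
time: 12.25
tool_pos: [0.5761, -0.0173, -0.0233]
tool_rot: [-0.01, 0.975, 0.046, 0.215]
contact_force: [0.3, 0.2, 0.4]
gripper_width: 0.755
grasp_force: 0.0
time: 12.75
tool_pos: [0.5024, -0.0246, 0.1399]
tool_rot: [-0.009, 0.975, 0.046, 0.217]
contact_force: [0.9, -0.4, 0.7]
gripper_width: 0.748
grasp_force: 0.0
time: 13.25
tool_pos: [0.4231, -0.2486, 0.1617]
tool_rot: [-0.009, 0.975, 0.045, 0.217]
contact_force: [1.4, -0.0, 0.0]
gripper_width: 0.749
grasp_force: 0.0
side long_pack [([251.0, 193.0, 43.0, 20.0], 0.75), ([311.0, 319.0, 54.0, 63.0], 0.75), ([383.0, 279.0, 61.0, 45.0], 0.63)]
side short_pack [([200.0, 142.0, 17.0, 12.0], 0.5)]
[249. 194.  42.  21.] [(0.741, -0.3, -4, -16), (0.847, -0.15, 0, -8), (0.907, 0, 4, 0), (0.818, 0.15, -4, -8), (0.656, 0.3, -8, -16)]
top long_pack [([245.0, 195.0, 19.0, 35.0], 0.67), ([366.0, 162.0, 38.0, 26.0], 0.63)]
top short_pack [([154.0, 218.0, 23.0, 25.0], 0.65)]
[245. 196.  18.  33.] [(0.889, -0.3, 0, 0), (0.889, -0.15, 0, 0), (0.913, 0, 0, 0), (0.915, 0.15, -4, 0), (0.919, 0.3, -4, 0)]
short dock change 4.4318415637860085 bg 4.939259259259259
```

The pack lies flat and centred in the tray (side-view fit 0.91 at zero tilt). The short pack is unchanged, and the robot is clear.

```bash
python3 -m inch '[{"dx":0,"dy":0,"dz":0,"rx":0,"ry":0,"rz":0},{"dx":0,"dy":0,"dz":0,"rx":0,"ry":0,"rz":0},{"dx":0,"dy":0,"dz":0,"rx":0,"ry":0,"rz":0}]'; python3 -c "from plant import ticket;print(ticket.job_done())"
```

```text
time: 13.95
tool_pos: [0.424, -0.2456, 0.1609]
tool_rot: [-0.01, 0.975, 0.046, 0.216]
contact_force: [0.2, 0.1, 0.0]
gripper_width: 0.749
grasp_force: 0.0
the job is handed in; nothing more can be done
None
```

The long pack was tipped up, gripped by its raised end, lifted out and laid flat in the tray; the short pack stayed seated, and I handed the job in at about 14 s (no verdict came back; the final state was checked by image fit, not by eye).

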